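# Wedge the spare filter tight in its stowage cradle

### The arm

A 7-joint arm with a two-finger parallel gripper is mounted at the origin on the work surface. World frame = base frame: x ahead of the robot, y to its left, z up, the work surface at z = 0. Lengths are in m, angles in rad, forces in N, time in s.
With the tool pointing down it reaches from about 0.4 to 0.875 m from the base axis. Payload 6.5 kg.
Tool frame: the origin (TCP) lies at the very end of the fingers, on their centre line; the grasp point (between the pads) lies 19 mm behind it; z points along the fingers, y is the direction in which the jaws open and shut (so a half turn about z gives the same grasp; the last joint's range is limited). The gripper opens to 85 mm and grips with 20 to 120 N. Pads are 22 mm wide; open, the fingers measure 114 mm over their backs; the gripper's body (76 mm by 85 mm) begins 54 mm behind the grasp point. The pads swing forward as they close: fully open they stand 13 mm farther back than shut.
Start: joints at [-1.248, 0.536, -0.004, 1.538, 0.003, 1.067, -0.071], TCP at [0.246, 0.601, 0.231] pointing down, gripper open.
Joint ranges: [-2.7, 2.7], [-0.37, 2.16], [-1.27, 1.26], [0.24, 2.4], [-1.31, 4.45], [0.19, 1.91], [-2.76, 2.76]. Speed limits (rad/s): [2.39, 2.39, 3.14, 3.14, 3.14, 3.14, 3.14].

### API

Orientations are given as [roll, pitch, yaw] about the fixed x, y, z axes, in that order (R = Rz(yaw) Ry(pitch) Rx(roll)).
In Python, from cell import ctrl gives the robot as it stands.
- The arm moves only by the shell command python3 -m inch 'ROWS' [FORCE]. ROWS is JSON, a list of rows, each a list of 5 numbers: the shift along the tool's x, y, z in m, then the turn about the tool's z in rad, then the closure, from 0 (fully open) to 1 (shut). A call has 1 to 8 rows; each row is the pose to reach, as a shift and turn from the pose commanded when the call began, along the tool's axes at that moment; what a row does not reach only later rows make up. A row lasts 1/10 s, in which the tool goes at most 50 mm and 8.59 degrees, less where a joint would pass 70% of its speed; a pose out of reach is approached as far as the arm can. A call with a gripper value outside its range is refused whole. The fingers move at their own pace and stop on an object; FORCE is the grip in N (left out, the last holds). Time passes only in rows, so rows that repeat a pose let the fingers close. It gives the time, the measured TCP pose, the force and the opening at its end, in the units of the state.
- ctrl.state(): the state, without advancing time (a new reading comes with each control period).
- ctrl.get_image(name): name is "scene" or "top" or "wrist"; returns the picture (420x560x3 uint8, red, green, blue); there is no depth.
- ctrl.camera_params(name): a dict with "camera_matrix" (3x3 intrinsics, pixels), "R" (3x3) and "t" (3): a world point X has camera coordinates R X + t; the wrist camera has in their place "mount" (4x4, takes a point from camera to tool coordinates, whose origin is the TCP and whose axes are the flange's). Camera axes: x right, y down, z forward; pixel columns grow to the right and rows downward; lengths in m; the calibration is good to about 2 mm. A picture is of the moment at which its call begins: read the wrist's pose just before it. camera_params takes no time and is no camera call.
- ctrl.hand_in(): hands the job in, once; it reports no verdict.
The state is a dict: "time_s": time; "q": joint angles; "joint_velocities": joint speeds; "effort": joint torques, N m; "position": TCP position; "tool_rot": TCP orientation; "force": force on the tool from outside, world axes, zero at the start; "ft_torque": the same for the moment, N m; "finger_gap": opening from 0.0 (shut) to 1.0 (fully open).
Only numpy, scipy, OpenCV 4.12 (cv2) and the standard library are available. Lean on these libraries where they do the work, as an engineer would, in place of code of your own. Each camera call takes 0.05 s, during which the arm holds its last target. There are 200 camera calls.

### The job

The spare filter in the stowage cradle must not shift at sea. Take the hammer from its rest and, with light taps on the wedge's thick end, drive the wooden wedge in until it stops advancing and the filter sits tight against its stop; only the hammer may touch the wedge, and blows must stay light or the wedge splits. Then lay the hammer gently back on its rest, head and handle on their blocks as before, and leave everything else where it stands.

Things in the scene. Friction and masses are not known exactly. Their poses are not given: they have to be found in the camera images.
- hammer: Hammer lying on its side on the rest: dark steel head with soft yellow faces (8 N/mm), 100 long (y), 36 x 36 section; wooden handle. 0.3 to 0.5 kg. Origin: middle of head, z up. The handle runs along -x to x = -202, axis through the origin, 26 wide (y), 22 high (z). Faces at y = +50 and -50. Centre of mass near x = -25; a grasp from above across the handle at x = -60 is free of the rest.
- rest: Hammer rest fixed to the bench: steel plate, 6 thick, with two black rubber blocks. Origin: underside, between the blocks. Head block centred at x = +60 (60 x 110, top at z = 30), handle block centred at x = -95 (45 x 60, top at z = 37); free from x = -72 to +30. The hammer as laid: its origin near x = +60, y = 0, z = 48 of the rest, handle towards -x.
- cradle: Black stowage cradle fixed to the bench: base 190 x 150 x 20 with a grey end stop at +x, an orange sliding saddle and on it the white and blue filter (top 102 above the bench). Origin: underside of the base. x points from the fence to the end stop; the wedge is driven along the cradle's -y. A narrow apron (x = -70 to -20, 20 high) carries the wedge out to y = +165.
- fence: Aluminium fence bar on the cradle base, 20 (x) x 120 (y) x 36 high, fixed where its slots were set (differs from day to day by up to 10). Origin: middle of its underside. Its +x face (x = +10) guides the wedge's straight face.
- wedge: Loose wooden wedge between fence and saddle: 150 long, 45 high, 12 thick at the thin end, 37 at the butt, 0.12 kg. Origin: middle of the butt face's lower edge, 20 above the bench; +y out through the butt, so drive it along -y. It slides freely, then bites (up to 5 to 10 N of push), then stops dead after 25 to 110 in all: how far must be felt. It locks itself and stays when left.
- wedge_butt (a point): Centre of the wedge's butt face (37 wide x 45 high), 42.5 above the bench: the place to strike. Axes as wedge. When tight the butt still stands at least 10 out beyond the fence's end. The wood splits if the hammer presses or strikes it with more than 25 N.
- saddle (a joint): Travel of the orange saddle with the filter along the cradle's +x, in m: 0 as it starts, 0.004 hard against the end stop. A rubber spring of about 1.25 N/mm pushes it back towards 0 (5 N at the stop).
- blue_jug: Bystander: blue jug with green cap, 65 x 100 x 138 high; origin under its centre.
- black_jug: Bystander: black jug with yellow cap, 65 x 100 x 138 high; origin under its centre.
- filter_can: Bystander: white filter can, 76 diameter, 95 high; origin under its centre.
- carton: Bystander: small cardboard carton 70 x 100 x 50 high; origin under its centre.
Mind the look-alikes: they are no part of the job. What is shaped like the hammer but orange is not meant.

How it is judged:
By the outcome, as a careful person would: the job done as asked, in the order asked, and still so for the second after the job is handed in, with the robot touching nothing.
It also fails if it takes over 64 s, if anything falls off the work surface, if the arm or the gripper's body presses on something with over 40 N, if the wrist force passes 120 N, or if a joint passes its speed limit or range.

## Working session

There is one attempt and no reset: what is moved stays moved. The work goes in short steps, Python scripts to look and compute and a shell command to move; the robot and the scene stay as the last step left them, time stands still between calls to the robot, and variables do not carry over. Pictures are saved under pics/ and viewed, about 8 in all and at most 12, crops included, and the job is handed in when it is done.

```bash
ls; mkdir -p pics; python3 - <<'E'
from cell import ctrl
import cv2, numpy as np
for n in ("top","scene"):
    cv2.imwrite(f"pics/{n}0.png", ctrl.get_image(n)[:,:,::-1])
    p=ctrl.camera_params(n); print(n,{k:np.round(v,4).tolist() for k,v in p.items()})
print(ctrl.camera_params("wrist"))
print(ctrl.state())
E
```

```text
pics
top {'camera_matrix': [[406.4127, 0.0, 280.9962], [0.0, 406.4127, 206.6936], [0.0, 0.0, 1.0]], 'R': [[-0.0189, -0.9997, 0.016], [-0.9908, 0.0166, -0.1347], [0.1344, -0.0184, -0.9908]], 't': [-0.0139, 0.6561, 0.9775]}
scene {'camera_matrix': [[534.0298, 0.0, 277.2742], [0.0, 534.0298, 218.1101], [0.0, 0.0, 1.0]], 'R': [[0.5488, 0.8357, -0.0185], [0.6274, -0.4265, -0.6516], [-0.5524, 0.346, -0.7584]], 't': [-0.3524, -0.3454, 1.7523]}
{'camera_matrix': array([[359.62251968,   0.        , 284.27841094],
       [  0.        , 359.62251968, 203.46290964],
       [  0.        ,   0.        ,   1.        ]]), 'mount': array([[ 2.77220534e-05, -9.62923872e-01, -2.69773266e-01,
         6.87300658e-02],
       [ 9.99999925e-01, -7.78156515e-05,  3.80514353e-04,
        -2.90841394e-04],
       [-3.87398937e-04, -2.69773256e-01,  9.62923798e-01,
        -1.42894379e-01],
       [ 0.00000000e+00,  0.00000000e+00,  0.00000000e+00,
         1.00000000e+00]])}
{'time_s': 0.1, 'q': array([-1.2482259 ,  0.53709083, -0.00441715,  1.53874482,  0.00256516,
        1.06730783, -0.07119216]), 'joint_velocities': array([-0.0003497 , -0.00154634,  0.00048024, -0.00383737, -0.00210583,
        0.00123537, -0.00172831]), 'effort': array([ 2.61761139e-03, -5.84558666e+01,  1.05212454e+00, -2.59773695e+01,
        1.26461755e-02,  4.51513304e-03,  7.21425693e-06]), 'position': array([0.24618713, 0.6009728 , 0.23051212]), 'tool_rot': array([-3.14005037e+00,  9.48866292e-05,  2.75286650e+00]), 'force': array([-0.90974785,  0.50488578,  0.16840064]), 'ft_torque': array([ 0.01296783,  0.0012993 , -0.00254861]), 'finger_gap': 0.9957918966820547}
```

View pics/top0.png

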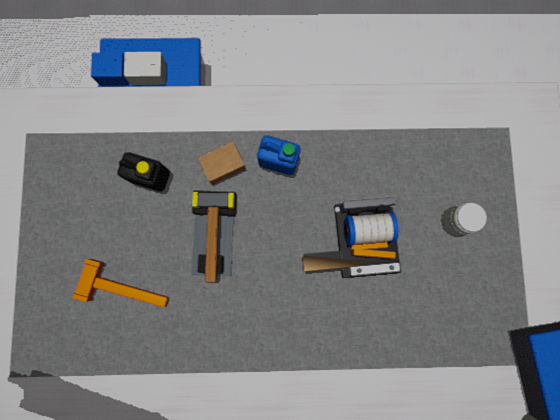

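View pics/scene0.png

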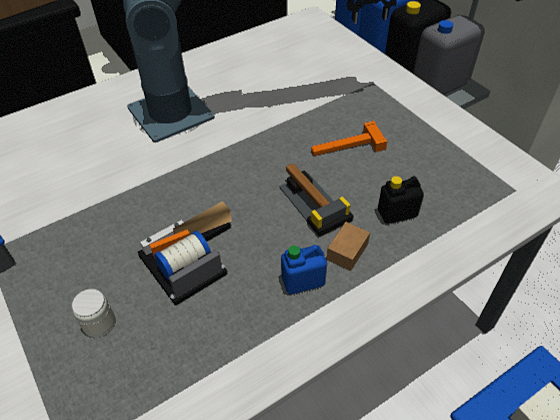

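The top view shows the dark-headed hammer with yellow faces at about (213,203), handle running down to (212,280), on its rest. The orange hammer at (90,280) is the look-alike, wrong colour and not on a rest. The cradle is at (370,240), with the wedge butt at (305,263). I'll enlarge both to confirm.

```bash
python3 - <<'E'
import cv2, numpy as np
t=cv2.imread("pics/top0.png")
a=cv2.resize(t[185:290,175:255],None,fx=5,fy=5,interpolation=cv2.INTER_CUBIC)   # 400x525
b=cv2.resize(t[195:285,297:412],None,fx=3.4,fy=3.4,interpolation=cv2.INTER_CUBIC)
c=np.zeros((525,400+b.shape[1],3),np.uint8); c[:,:400]=a; c[:b.shape[0],400:]=b
s=cv2.imread("pics/scene0.png")[195:305,130:240]
d=cv2.resize(s,(215,215),interpolation=cv2.INTER_CUBIC); c[310:525,400:615]=d
print(c.shape); cv2.imwrite("pics/crop1.png",c)
E
```

```text
(525, 791, 3)
```

View pics/crop1.png

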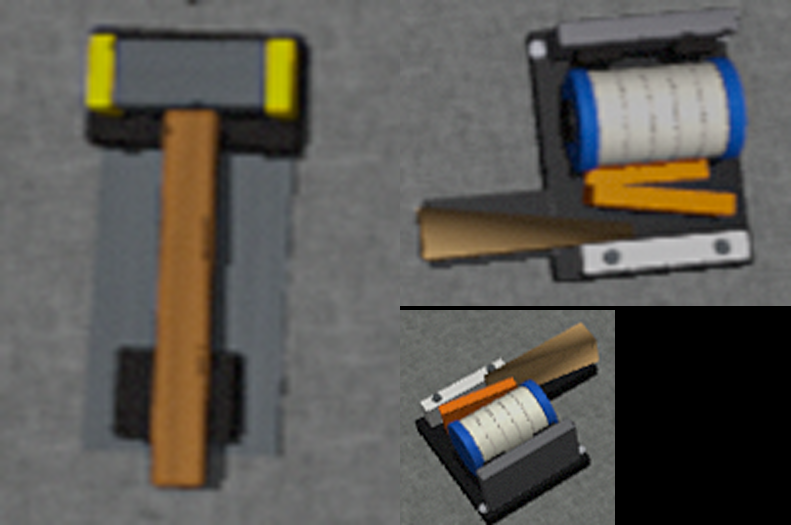

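The crop confirms the meant hammer: steel head, yellow faces at crop (100,70) and (281,75), brown handle to (178,485), lying on rubber blocks. The wedge butt is at crop (420,232), and the white fence top runs (584,250) to (748,233). Next I compute poses.

```bash
cat > h.py <<'E'
import numpy as np
from scipy.spatial.transform import Rotation as Ro
from cell import ctrl
def ray(name,uv,z,st=None):
    p=ctrl.camera_params(name); K=p["camera_matrix"]
    d=np.linalg.inv(K)@np.array([uv[0],uv[1],1.])
    if name=="wrist":
        M=p["mount"]; Rw=Ro.from_euler("xyz",st["tool_rot"]).as_matrix()
        o=Rw@M[:3,3]+st["position"]; d=Rw@M[:3,:3]@d
    else: o=-p["R"].T@p["t"]; d=p["R"].T@d
    return o+d*(z-o[2])/d[2]
E
python3 - <<'E'
from h import *
A=lambda u,v:(175+u/5-.4,185+v/5-.4)
B=lambda u,v:(297+(u-400)/3.4-.35,195+v/3.4-.35)
def pr(n,p,z): r=ray("top",p,z); print(n,np.round(r*1000,1)); return r
p=ctrl.camera_params("top"); print("cam",-p["R"].T@p["t"])
for n,q in dict(HTL=(88,35),HTR=(296,39),HBR=(294,112),HBL=(88,108)).items(): pr(n,A(*q),.066)
for n,q in dict(h1=(163,112),h2=(217,112),t1=(152,483),t2=(204,484)).items(): pr(n,A(*q),.059)
for n,q in dict(F1=(584,250),F2=(748,233),F3=(750,262),F4=(587,274)).items(): pr(n,B(*q),.056)
for n,q in dict(w1=(424,203),w2=(426,259),edge=(584,243)).items(): pr(n,B(*q),.065)
E
```

```text
cam [ 0.51843581 -0.0067898   1.05701818]
HTL [694. 193.  66.]
HTR [690.4  90.6  66. ]
HBR [654.   91.7  66. ]
HBL [657.7 192.6  66. ]
h1 [656.1 157.   59. ]
h2 [655.6 130.4  59. ]
t1 [475.6 161.3  59. ]
t2 [474.6 136.3  59. ]
F1 [ 499.8 -192.9   56. ]
F2 [ 509.6 -312.    56. ]
F3 [ 489.  -312.2   56. ]
F4 [ 482.8 -194.4   56. ]
w1 [535.3 -78.1  65. ]
w2 [495.8 -78.5  65. ]
edge [ 504.9 -191.5   65. ]
```

```bash
cat >> h.py <<'E'
def go(x,y,z,yaw):
    s=ctrl.state(); Rw=Ro.from_euler("xyz",s["tool_rot"]).as_matrix()
    d=Rw.T@(np.array([x,y,z])-s["position"])
    dy=(yaw-s["tool_rot"][2]+np.pi)%(2*np.pi)-np.pi
    print("t",round(s["time_s"],2),"pos",np.round(s["position"],4),"rpy",np.round(s["tool_rot"],4),"F",np.round(s["force"],1),"| shift",np.round(d,4),"turn",round(-dy,3))
    return s
E
python3 -m inch '[[-0.519,-0.281,0,-0.36,0],[-0.519,-0.281,0,-0.36,0],[-0.519,-0.281,0,-0.36,0],[-0.519,-0.281,0,-0.36,0],[-0.519,-0.281,0,-0.36,0],[-0.519,-0.281,0,-0.36,0],[-0.519,-0.281,0,-0.36,0],[-0.519,-0.281,0,-0.36,0]]'
python3 -c "
from h import *
go(.6195,.144,.15,3.11)"
```

```text
time_s: 0.9
position: [0.5005, 0.29, 0.2311]
tool_rot: [-3.141, -0.0, 3.113]
force: [0.9, 0.9, -0.4]
finger_gap: 1.001
t 0.9 pos [0.5005 0.29   0.2311] rpy [-3.1414e+00 -3.0000e-04  3.1129e+00] F [ 0.9  0.9 -0.4] | shift [-0.1232 -0.1425  0.0811] turn 0.003
```

```bash
python3 -m inch '[[0.018,-0.40,0.031,0,0],[0.018,-0.40,0.031,0,0],[0.018,-0.40,0.031,0,0],[0.018,-0.40,0.031,0,0],[0.018,-0.40,0.031,0,0],[0.018,-0.40,0.031,0,0],[0.018,-0.40,0.031,0,0],[0.018,-0.40,0.031,0,0]]'
python3 -m inch '[[0,0,0,0,0],[0,0,0,0,0]]'
python3 - <<'E'
from h import *
import cv2
s=go(.6195,.144,.15,3.11); im=ctrl.get_image("wrist")[:,:,::-1]
np.save("s1.npy",np.r_[s["position"],s["tool_rot"]]); cv2.imwrite("pics/w1.png",im)
cv2.imwrite("pics/w1b.png",cv2.resize(im,(800,600),interpolation=cv2.INTER_CUBIC))
E
```

```text
time_s: 1.7
position: [0.4697, -0.1076, 0.2003]
tool_rot: [3.141, 0.0, 3.113]
force: [1.0, 0.7, -0.0]
finger_gap: 1.001
time_s: 1.9
position: [0.4698, -0.1068, 0.2001]
tool_rot: [3.142, -0.001, 3.11]
force: [1.3, 0.6, -0.1]
finger_gap: 1.001
t 1.9 pos [ 0.4698 -0.1068  0.2001] rpy [ 3.1416e+00 -7.0000e-04  3.1097e+00] F [ 1.3  0.6 -0.1] | shift [-0.1416  0.2555  0.05  ] turn -0.0
```

View pics/w1b.png

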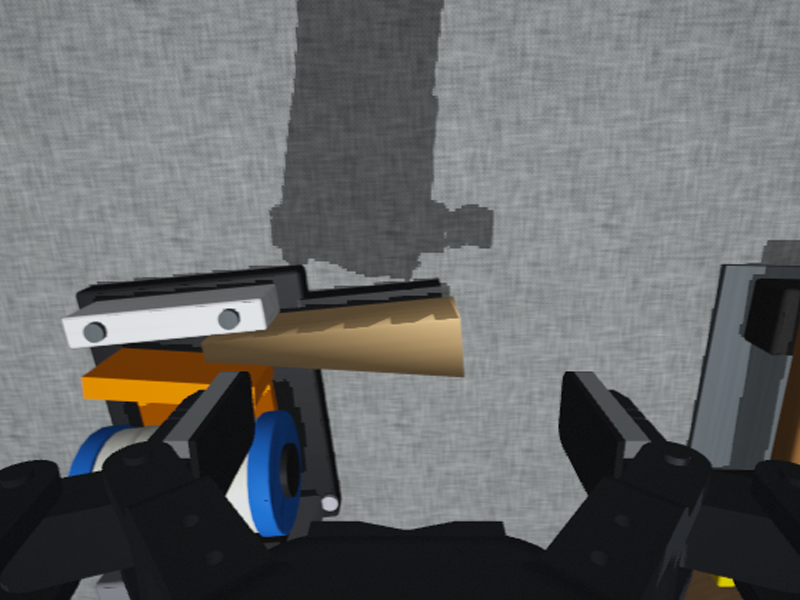

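```bash
python3 - <<'E'
import cv2
im=cv2.imread("pics/w1.png")[180:275,40:340]
im=cv2.convertScaleAbs(cv2.resize(im,None,fx=2.66,fy=2.66,interpolation=cv2.INTER_CUBIC),alpha=1.3)
im2=cv2.imread("pics/w1.png")[195:275,280:340]
im2=cv2.resize(im2,None,fx=4,fy=4,interpolation=cv2.INTER_CUBIC)
import numpy as np
c=np.zeros((252+320,800,3),np.uint8); c[:im.shape[0],:im.shape[1]]=im; c[252:572,:240]=im2; cv2.imwrite("pics/w1c.png",c)
E
```

```text
(no output)
```

View pics/w1c.png

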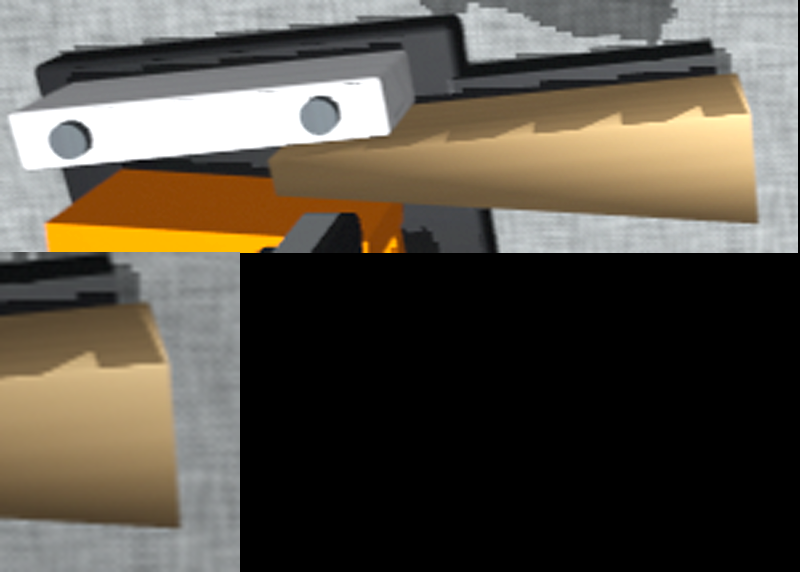

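```bash
python3 - <<'E'
from h import *
a=np.load("s1.npy"); s=dict(position=a[:3],tool_rot=a[3:])
def pr(n,p,z):
    r=ray("wrist",(p[0]-.4,p[1]-.4),z,s); print(n,np.round(r[:2]*1000,1)); return r[:2]
w1=pr("butt top -x",(321.5,223.3),.065); w2=pr("butt top +x",(324.75,263.3),.065); pr("butt bot -x",(317,208),.02)
C=lambda u,v:(40+u/2.66,180+v/2.66)
F={n:pr(n,C(*q),.056) for n,q in dict(a=(11,113),b=(383,77),c=(388,135),d=(22,169)).items()}
t=pr("thin end",C(275,152),.065)
t2=pr("thin end +x",C(275,190),.065)
for p,q in ((F["a"],F["b"]),(F["d"],F["c"])): d=q-p; print("fence",np.linalg.norm(d),np.degrees(np.arctan2(-d[0],d[1])))
d=w1-w2; print("butt",np.linalg.norm(d),np.degrees(np.arctan2(-d[1],-d[0])),(w1+w2)/2)
d=w1-t; print("straight",np.linalg.norm(d),np.degrees(np.arctan2(-d[0],d[1])))
E
```

```text
butt top -x [496.2 -77.7]
butt top +x [531.8 -75.1]
butt bot -x [496.4 -77.4]
a [ 491.2 -309.9]
b [ 483.1 -191.1]
c [ 502.3 -191.6]
d [ 510.1 -310.4]
thin end [ 503.6 -224.4]
thin end +x [ 516.2 -226.2]
fence 0.11910685007603937 3.8903710900731867
fence 0.11909923757079163 3.758876979316495
butt 0.035690286546779915 4.145791243950272 [ 0.5140394 -0.0763647]
straight 0.14696574987608257 2.867566895380301
```

Wrist view: butt top corners at (321,223) and (325,263), and the fence top edge agrees (3.9° yaw, 119 vs 120 mm). The butt centre is at (0.514, -0.0765). Now I grasp the hammer.

```bash
python3 -m inch '[[-0.142,0.2555,0,0,0],[-0.142,0.2555,0,0,0],[-0.142,0.2555,0,0,0],[-0.142,0.2555,0,0,0],[-0.142,0.2555,0,0,0],[-0.142,0.2555,0,0,0],[-0.142,0.2555,0.05,0,0],[-0.142,0.2555,0.10,0,0]]'
python3 -m inch '[[0,0,0,0,0]]'
python3 - <<'E'
from h import *
import cv2
s=go(.6195,.144,.029,3.11); im=ctrl.get_image("wrist")[:,:,::-1]
np.save("s2.npy",np.r_[s["position"],s["tool_rot"]]); cv2.imwrite("pics/w2.png",im)
E
```

```text
time_s: 2.75
position: [0.6205, 0.151, 0.1002]
tool_rot: [3.138, 0.003, 3.119]
force: [0.0, -0.7, -1.6]
finger_gap: 1.003
time_s: 2.85
position: [0.6132, 0.1471, 0.0935]
tool_rot: [-3.138, -0.013, 3.117]
force: [-0.6, 0.2, -0.6]
finger_gap: 1.0
t 2.85 pos [0.6132 0.1471 0.0935] rpy [-3.1385 -0.0135  3.1168] F [-0.6  0.2 -0.6] | shift [-0.0073 -0.0027  0.0644] turn 0.007
```

View pics/w2.png

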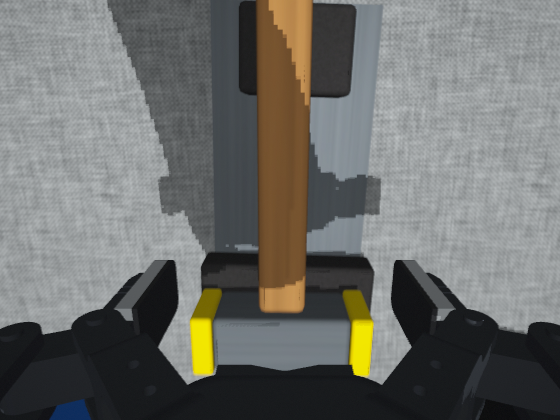

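The handle runs centred between the fingers (columns 258–308, finger midpoint 285). The head is at rows 290–375.

```bash
python3 -m inch '[[0,0,0,0,0],[0,0,0,0,0],[0,0,0.03,0,0],[0,0,0.06,0,0],[0,0,0.071,0,0],[0,0,0.071,0,0],[0,0,0.071,0,0]]'
python3 -c "
from h import *
a=np.load('s2.npy'); s=dict(position=a[:3],tool_rot=a[3:])
print(ray('wrist',(281,312),.059,s),ray('wrist',(283,100),.059,s))
go(.6195,.144,.029,3.11)"
```

```text
time_s: 3.6
position: [0.621, 0.1458, 0.0313]
tool_rot: [3.141, 0.003, 3.113]
force: [-0.3, 0.5, -0.1]
finger_gap: 0.999
[0.65626987 0.14402425 0.059     ] [0.54269698 0.14805419 0.059     ]
t 3.6 pos [0.621  0.1458 0.0313] rpy [3.1408e+00 2.6000e-03 3.1126e+00] F [-0.3  0.5 -0.1] | shift [ 0.0015 -0.0018  0.0023] turn 0.003
```

```bash
python3 -m inch '[[0,0,0.001,0,0.9],[0,0,0.001,0,1],[0,0,0.001,0,1],[0,0,0.001,0,1],[0,0,0.001,0,1],[0,0,0.001,0,1],[0,0,0.001,0,1],[0,0,0.001,0,1]]' 90
python3 -c "
from h import *
s=go(.6195,.144,.029,3.11); np.save('grasp.npy',np.r_[s['position'],s['tool_rot']])"
python3 -m inch '[[0,0,-0.01,0,1],[0,0,-0.02,0,1],[0,0,-0.05,0,1],[0,0,-0.09,0,1],[0,0,-0.09,0,1],[0,0,-0.09,0,1],[0,0,-0.09,0,1]]'
python3 -c "
from h import *
s=go(.452,-.0,.11,3.21); print(s['ft_torque'])"
```

```text
time_s: 4.4
position: [0.62, 0.1457, 0.029]
tool_rot: [3.141, 0.001, 3.113]
force: [-1.0, -0.7, 6.7]
finger_gap: 0.286
t 4.4 pos [0.62   0.1457 0.029 ] rpy [3.1413e+00 7.0000e-04 3.1129e+00] F [-1.  -0.7  6.7] | shift [ 0.0005 -0.0017  0.    ] turn 0.003
time_s: 5.1
position: [0.6182, 0.1452, 0.1171]
tool_rot: [-3.141, -0.003, 3.113]
force: [-0.7, -0.0, -4.7]
finger_gap: 0.291
t 5.1 pos [0.6182 0.1452 0.1171] rpy [-3.1407e+00 -2.9000e-03  3.1129e+00] F [-0.7 -0.  -4.7] | shift [ 0.1619 -0.1499  0.0077] turn -0.097
[-0.0290948   0.12242674 -0.01077928]
```

```bash
python3 -m inch '[[0.025,-0.026,0,-0.02,1],[0.055,-0.057,0,-0.04,1],[0.09,-0.094,0,-0.06,1],[0.12,-0.125,0,-0.08,1],[0.145,-0.15,0,-0.097,1],[0.158,-0.165,0,-0.097,1],[0.158,-0.165,0,-0.097,1],[0.158,-0.165,0,-0.097,1]]'
python3 - <<'E'
from h import *
import cv2
s=go(.4557,-.0153,.0245,3.2096); im=ctrl.get_image("wrist")[:,:,::-1]
np.save("s3.npy",np.r_[s["position"],s["tool_rot"]]); cv2.imwrite("pics/w3.png",im)
E
```

```text
time_s: 5.9
position: [0.4563, -0.015, 0.1177]
tool_rot: [3.141, -0.001, -3.074]
force: [1.0, 0.9, -4.3]
finger_gap: 0.286
t 5.9 pos [ 0.4563 -0.015   0.1177] rpy [ 3.1415e+00 -1.4000e-03 -3.0740e+00] F [ 1.   0.9 -4.3] | shift [ 0.0005 -0.0003  0.0932] turn -0.0
```

View pics/w3.png

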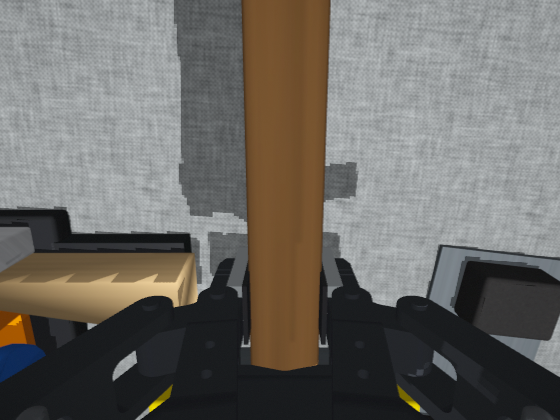

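The handle sits straight in the jaws (columns 245–330), with the yellow faces symmetric at (160,398) and (408,398). The wedge butt at column ~190 is clear of the head. Lowering now.

```bash
python3 -m inch '[[0,0,0.03,0,1],[0,0,0.06,0,1],[0,0,0.08,0,1],[0,0,0.093,0,1],[0,0,0.093,0,1],[0,0,0.093,0,1],[0,0,0.093,0,1]]'
python3 - <<'E'
from h import *
import cv2
s=go(.4557,-.0153,.0245,3.2096); print(s["ft_torque"]); im=ctrl.get_image("scene")[:,:,::-1]
cv2.imwrite("pics/s4.png",cv2.resize(im[180:310,110:290],(800,578),interpolation=cv2.INTER_CUBIC))
E
```

```text
time_s: 6.65
position: [0.458, -0.0147, 0.0263]
tool_rot: [-3.142, 0.002, -3.073]
force: [0.7, 0.2, -4.1]
finger_gap: 0.288
t 6.65 pos [ 0.458  -0.0147  0.0263] rpy [-3.1416e+00  2.0000e-03 -3.0732e+00] F [ 0.7  0.2 -4.1] | shift [ 0.0024 -0.0004  0.0018] turn 0.0
[ 0.03345937  0.06543141 -0.01404562]
```

View pics/s4.png

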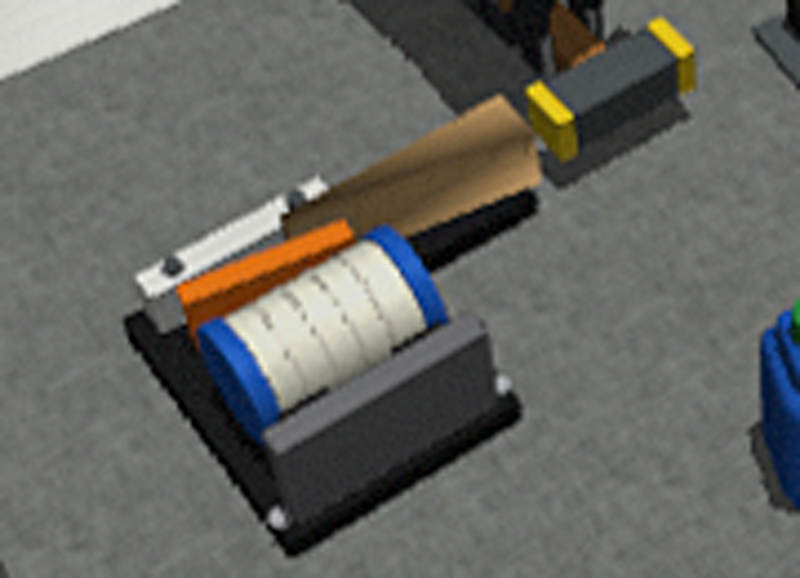

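The head is level and in line with the butt, with a gap of about 15 mm. Dead stop comes at 25 mm of travel or more, so the first ~12 mm of drive is safe.

```bash
python3 -m inch '[[0,-0.003,0.001,0,1],[0,-0.006,0.001,0,1],[0,-0.009,0.001,0,1],[0,-0.011,0.001,0,1],[0,-0.013,0.001,0,1],[0,-0.015,0.001,0,1],[0,-0.017,0.001,0,1],[0,-0.019,0.001,0,1]]'
python3 -m inch '[[0,-0.002,0,0,1],[0,-0.004,0,0,1],[0,-0.004,0,0,1]]'
python3 -m inch '[[0,-0.002,0,0,1],[0,-0.004,0,0,1],[0,-0.004,0,0,1]]'
python3 -m inch '[[0,-0.002,0,0,1],[0,-0.004,0,0,1],[0,-0.004,0,0,1]]'
```

```text
time_s: 7.5
position: [0.4583, -0.0337, 0.0244]
tool_rot: [3.141, 0.0, -3.073]
force: [-1.0, 0.0, -3.5]
finger_gap: 0.289
time_s: 7.8
position: [0.4585, -0.0382, 0.0244]
tool_rot: [-3.141, 0.0, -3.074]
force: [0.6, -0.0, -4.0]
finger_gap: 0.288
time_s: 8.1
position: [0.4588, -0.0423, 0.0244]
tool_rot: [-3.141, 0.0, -3.074]
force: [-0.1, 0.3, -4.5]
finger_gap: 0.291
time_s: 8.4
position: [0.4591, -0.0463, 0.0244]
tool_rot: [-3.141, 0.0, -3.074]
force: [0.2, -0.5, -3.3]
finger_gap: 0.289
```

```bash
for i in 1; do python3 -m inch '[[0,-0.002,0,0,1],[0,-0.004,0,0,1],[0,-0.004,0,0,1]]'
python3 -m inch '[[0,-0.002,0,0,1],[0,-0.004,0,0,1],[0,-0.004,0,0,1]]'
python3 -m inch '[[0,-0.002,0,0,1],[0,-0.003,0,0,1],[0,-0.003,0,0,1]]'; done | grep -E "pos|force"
python3 - <<'E'
from cell import ctrl
import cv2
im=ctrl.get_image("scene")[:,:,::-1]; cv2.imwrite("pics/s5.png",cv2.resize(im[180:310,110:290],(800,578),interpolation=cv2.INTER_CUBIC))
E
```

```text
position: [0.4593, -0.0503, 0.0244]
force: [-0.1, -0.7, -4.4]
position: [0.4596, -0.0542, 0.0244]
force: [-0.3, -0.0, -4.0]
position: [0.4598, -0.057, 0.0244]
force: [0.2, -0.5, -3.7]
```

View pics/s5.png

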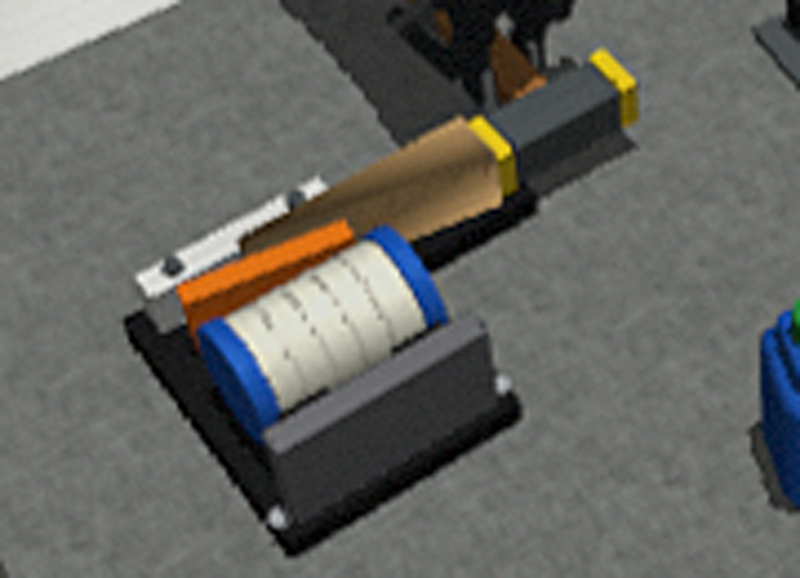

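The head is flush on the butt and the wedge has slid in about 27 mm. There is no bite yet.

```bash
(python3 -m inch '[[0,-0.002,0,0,1],[0,-0.004,0,0,1],[0,-0.006,0,0,1],[0,-0.006,0,0,1]]'
python3 -m inch '[[0,-0.002,0,0,1],[0,-0.004,0,0,1],[0,-0.004,0,0,1]]')| grep -E "pos|force"
```

```text
position: [0.4602, -0.0633, 0.0244]
force: [-0.8, -0.4, -3.2]
position: [0.4605, -0.0672, 0.0244]
force: [0.3, 0.9, -4.0]
```

```bash
python3 -c "
from cell import ctrl
import numpy as np
print(np.mean([ctrl.state()['force'] for _ in range(5)],0), ctrl.state()['ft_torque'])"
```

```text
[ 0.32132664  0.92360992 -4.04195632] [-0.07370649  0.0753476   0.0455314 ]
```

```bash
(python3 -m inch '[[0,-0.002,0,0,1],[0,-0.004,0,0,1],[0,-0.004,0,0,1]]'
python3 -m inch '[[0,-0.002,0,0,1],[0,-0.004,0,0,1],[0,-0.004,0,0,1]]')| grep -E "pos|force"
python3 -c "
from cell import ctrl
print(ctrl.state()['ft_torque'])"
```

```text
position: [0.4608, -0.0712, 0.0244]
force: [-0.1, -0.0, -4.1]
position: [0.461, -0.0752, 0.0244]
force: [-0.0, -0.5, -4.3]
[ 0.02462727  0.0831859  -0.01950538]
```

```bash
(python3 -m inch '[[0,-0.002,0,0,1],[0,-0.004,0,0,1],[0,-0.006,0,0,1],[0,-0.006,0,0,1]]'
python3 -m inch '[[0,-0.002,0,0,1],[0,-0.004,0,0,1],[0,-0.004,0,0,1]]')| grep -E "pos|force"
python3 - <<'E'
from cell import ctrl
import cv2
im=ctrl.get_image("scene")[:,:,::-1]; cv2.imwrite("pics/s6.png",cv2.resize(im[180:310,110:290],(800,578),interpolation=cv2.INTER_CUBIC))
print(ctrl.state()['ft_torque'])
E
```

```text
position: [0.4615, -0.0812, 0.0244]
force: [-0.2, -0.4, -5.0]
position: [0.4618, -0.0852, 0.0244]
force: [0.6, 0.1, -3.4]
[-0.01615859  0.08659584 -0.01866749]
```

View pics/s6.png

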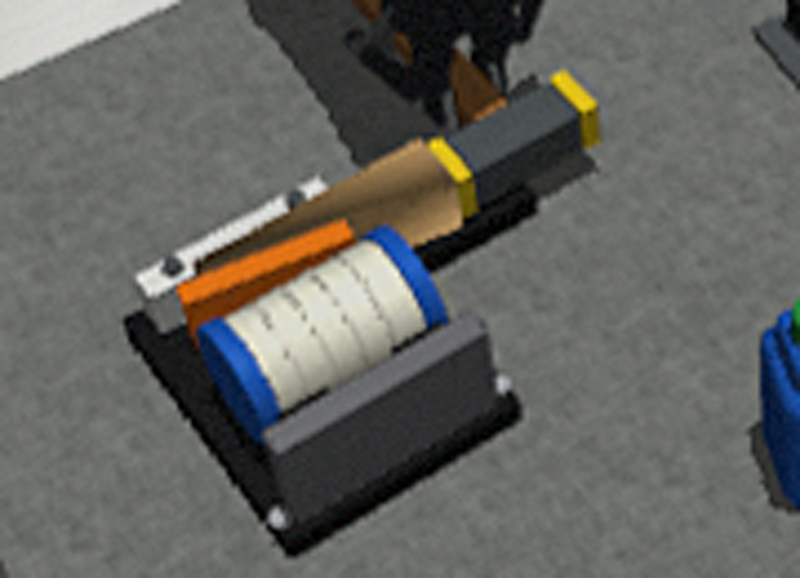

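The wedge is about 55 mm in, almost touching the orange saddle, and the saddle has not moved. I continue by feel.

```bash
(python3 -m inch '[[0,-0.002,0,0,1],[0,-0.004,0,0,1],[0,-0.004,0,0,1]]'
python3 -m inch '[[0,-0.002,0,0,1],[0,-0.004,0,0,1],[0,-0.004,0,0,1]]')| grep -E "pos|force"
```

```text
position: [0.462, -0.0891, 0.0244]
force: [0.1, -1.5, -4.1]
position: [0.4623, -0.0932, 0.0244]
force: [0.9, 0.0, -3.4]
```

```bash
(python3 -m inch '[[0,-0.002,0,0,1],[0,-0.004,0,0,1],[0,-0.004,0,0,1]]'
python3 -m inch '[[0,-0.002,0,0,1],[0,-0.004,0,0,1],[0,-0.004,0,0,1]]')| grep -E "pos|force"
```

```text
position: [0.4626, -0.0972, 0.0244]
force: [-0.4, 0.5, -4.0]
position: [0.4628, -0.1011, 0.0244]
force: [-0.5, -0.2, -4.5]
```

```bash
(python3 -m inch '[[0,-0.002,0,0,1],[0,-0.004,0,0,1],[0,-0.004,0,0,1]]'
python3 -m inch '[[0,-0.002,0,0,1],[0,-0.004,0,0,1],[0,-0.004,0,0,1]]')| grep -E "pos|force"
```

```text
position: [0.4631, -0.105, 0.0244]
force: [-0.7, -0.5, -5.0]
position: [0.4632, -0.1088, 0.0244]
force: [-0.7, 1.2, -3.6]
```

```bash
(python3 -m inch '[[0,-0.001,0,0,1],[0,-0.002,0,0,1],[0,-0.002,0,0,1]]'
python3 -m inch '[[0,-0.001,0,0,1],[0,-0.002,0,0,1],[0,-0.002,0,0,1]]')| grep -E "pos|force"
python3 -c "
from cell import ctrl
print(ctrl.state()['ft_torque'])"
```

```text
position: [0.4634, -0.1106, 0.0244]
force: [-0.2, 2.9, -3.5]
position: [0.4635, -0.1127, 0.0244]
force: [-1.1, 3.3, -2.5]
[0.56834906 0.34497212 0.12824385]
```

Bite felt at about 3 N. Smaller steps from here.

```bash
(python3 -m inch '[[0,-0.001,0,0,1],[0,-0.002,0,0,1],[0,-0.002,0,0,1]]'
python3 -m inch '[[0,-0.001,0,0,1],[0,-0.002,0,0,1],[0,-0.002,0,0,1]]')| grep -E "pos|force"
```

```text
position: [0.4636, -0.1147, 0.0244]
force: [-1.6, 2.7, -3.4]
position: [0.4637, -0.1168, 0.0244]
force: [-2.7, 3.3, -4.2]
```

```bash
(python3 -m inch '[[0,-0.001,0,0,1],[0,-0.002,0,0,1],[0,-0.002,0,0,1]]')| grep -E "pos|force"
```

```text
position: [0.4638, -0.1186, 0.0244]
force: [-2.4, 5.2, -1.4]
```

```bash
(python3 -m inch '[[0,-0.001,0,0,1],[0,-0.002,0,0,1],[0,-0.002,0,0,1]]'
python3 -m inch '[[0,-0.001,0,0,1],[0,-0.001,0,0,1]]')| grep -E "pos|force"
```

```text
position: [0.4639, -0.1204, 0.0244]
force: [-2.8, 4.9, -1.8]
position: [0.4639, -0.1212, 0.0244]
force: [-2.9, 4.6, -2.5]
```

```bash
(python3 -m inch '[[0,-0.001,0,0,1],[0,-0.001,0,0,1]]'; python3 -m inch '[[0,-0.001,0,0,1],[0,-0.001,0,0,1]]')| grep -E "pos|force"
```

```text
position: [0.4639, -0.1221, 0.0244]
force: [-2.7, 5.6, -1.9]
position: [0.4639, -0.123, 0.0243]
force: [-2.8, 6.1, -2.5]
```

```bash
(python3 -m inch '[[0,-0.001,0,0,1],[0,-0.001,0,0,1]]'; python3 -m inch '[[0,-0.001,0,0,1],[0,-0.001,0,0,1]]'; python3 -m inch '[[0,-0.001,0,0,1],[0,-0.001,0,0,1]]')| grep -E "pos|force"
```

```text
position: [0.4639, -0.1239, 0.0243]
force: [-3.0, 6.9, -1.2]
position: [0.464, -0.1248, 0.0243]
force: [-3.7, 6.1, -1.8]
position: [0.464, -0.1257, 0.0243]
force: [-3.6, 6.9, -2.3]
```

```bash
(python3 -m inch '[[0,-0.001,0,0,1],[0,-0.001,0,0,1]]'; python3 -m inch '[[0,-0.001,0,0,1],[0,-0.001,0,0,1]]'; python3 -m inch '[[0,-0.001,0,0,1],[0,-0.001,0,0,1]]')| grep -E "pos|force"
```

```text
position: [0.464, -0.1266, 0.0243]
force: [-3.4, 7.0, -1.5]
position: [0.464, -0.1275, 0.0243]
force: [-4.5, 7.0, -0.3]
position: [0.4641, -0.1284, 0.0243]
force: [-4.2, 7.3, -1.0]
```

```bash
(python3 -m inch '[[0,-0.001,0,0,1],[0,-0.001,0,0,1]]'; python3 -m inch '[[0,-0.001,0,0,1],[0,-0.001,0,0,1]]'; python3 -m inch '[[0,-0.001,0,0,1],[0,-0.001,0,0,1]]')| grep -E "pos|force"
```

```text
position: [0.4641, -0.1292, 0.0243]
force: [-3.5, 7.3, 0.4]
position: [0.4641, -0.1301, 0.0243]
force: [-3.3, 8.3, -0.3]
position: [0.4642, -0.131, 0.0243]
force: [-4.1, 8.6, -0.6]
```

```bash
(python3 -m inch '[[0,-0.001,0,0,1],[0,-0.001,0,0,1]]'; python3 -m inch '[[0,-0.001,0,0,1],[0,-0.001,0,0,1]]')| grep -E "pos|force"
```

```text
position: [0.4642, -0.1315, 0.0243]
force: [-4.8, 10.1, -0.2]
position: [0.4641, -0.1318, 0.0243]
force: [-5.0, 11.2, 1.5]
```

```bash
(python3 -m inch '[[0,-0.001,0,0,1],[0,-0.001,0,0,1]]'; python3 -m inch '[[0,-0.001,0,0,1],[0,-0.001,0,0,1]]')| grep -E "pos|force"
```

```text
position: [0.4641, -0.1322, 0.0242]
force: [-5.7, 13.8, 3.4]
position: [0.4641, -0.1325, 0.0242]
force: [-5.0, 15.7, 4.0]
```

Dead stop: force climbs about 2 N per commanded mm while the head barely moves (0.3 mm). I back off, then give a confirming tap back to the same pose.

```bash
(python3 -m inch '[[0,0.004,0,0,1],[0,0.008,0,0,1],[0,0.014,0,0,1],[0,0.014,0,0,1]]'
python3 -m inch '[[0,-0.003,0,0,1],[0,-0.006,0,0,1],[0,-0.009,0,0,1],[0,-0.011,0,0,1],[0,-0.0125,0,0,1],[0,-0.014,0,0,1],[0,-0.014,0,0,1]]'
python3 -m inch '[[0,-0.0005,0,0,1],[0,-0.0005,0,0,1]]')
python3 -c "
from h import *
go(.4557,-.0153,.0245,3.2096)"
```

```text
time_s: 18.6
position: [0.4649, -0.1227, 0.0246]
tool_rot: [-3.141, 0.001, -3.073]
force: [0.3, 0.1, -3.5]
finger_gap: 0.287
time_s: 19.3
position: [0.4646, -0.1323, 0.0244]
tool_rot: [3.137, -0.002, -3.068]
force: [-3.3, 13.7, 4.0]
finger_gap: 0.291
time_s: 19.5
position: [0.4646, -0.1324, 0.0244]
tool_rot: [3.136, -0.002, -3.068]
force: [-3.5, 15.1, 4.2]
finger_gap: 0.289
t 19.5 pos [ 0.4646 -0.1324  0.0244] rpy [ 3.1365e+00 -2.0000e-03 -3.0678e+00] F [-3.5 15.1  4.2] | shift [0.0003 0.1175 0.0005] turn 0.006
```

The tap lands at the same place with the same force, so the wedge is tight and holds. Retreating, then a look.

```bash
(python3 -m inch '[[0,0.005,0,0,1],[0,0.02,0,0,1],[0,0.04,0,0,1],[0,0.06,-0.03,0,1],[0,0.08,-0.06,0,1],[0,0.1,-0.093,0,1],[0,0.1,-0.093,0,1],[0,0.1,-0.093,0,1]]')
python3 - <<'E'
from h import *
import cv2
print("grasp",np.load("grasp.npy")); g=np.load("grasp.npy")
s=go(g[0],g[1],g[2]+.09,g[5]); w=ctrl.get_image("wrist")[:,:,::-1]; im=ctrl.get_image("scene")[:,:,::-1]
cv2.imwrite("pics/w7.png",w)
a=cv2.resize(im[180:310,110:290],(500,361),interpolation=cv2.INTER_CUBIC); b=cv2.resize(w,(300,225))
c=np.zeros((361,800,3),np.uint8); c[:,:500]=a; c[:225,500:]=b; cv2.imwrite("pics/c7.png",c)
E
```

```text
time_s: 20.3
position: [0.459, -0.0377, 0.1178]
tool_rot: [-3.141, 0.002, -3.073]
force: [0.7, 0.2, -5.6]
finger_gap: 0.287
grasp [6.20001641e-01 1.45687869e-01 2.90354525e-02 3.14127010e+00
 7.09196431e-04 3.11287071e+00]
t 20.3 pos [ 0.459  -0.0377  0.1178] rpy [-3.1411e+00  1.7000e-03 -3.0730e+00] F [ 0.7  0.2 -5.6] | shift [-0.1732  0.1719 -0.001 ] turn 0.097
```

View pics/c7.png

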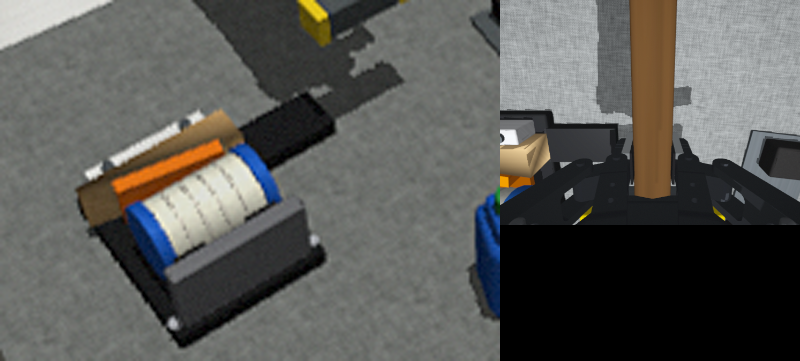

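The wedge is seated between fence and saddle, the butt is just beyond the fence end, and the hammer is still straight in the jaws. I compare the hold numerically with the earlier picture, then carry it back.

```bash
python3 - <<'E'
import cv2,numpy as np
for f in("w3","w7"):
    im=cv2.imread(f"pics/{f}.png"); h=cv2.cvtColor(im,cv2.COLOR_BGR2HSV)
    m=(h[...,1]>110)&(h[...,0]<20)&(h[...,0]>5)
    print(f,[(np.where(m[r,215:360])[0].min()+215,np.where(m[r,215:360])[0].max()+215) for r in(10,100,200,340)])
    y=(h[...,0]>24)&(h[...,0]<34)&(h[...,1]>180)&(h[...,2]>60)
    for a,b in((100,280),(280,480)):
        q=np.argwhere(y[330:,a:b])
        print(len(q), q.mean(0)+[330,a] if len(q) else 0)
E
(python3 -m inch '[[-0.025,0.025,0,0.02,1],[-0.06,0.06,0,0.04,1],[-0.095,0.094,0,0.06,1],[-0.13,0.129,0,0.08,1],[-0.155,0.154,0,0.097,1],[-0.173,0.172,0,0.097,1],[-0.173,0.172,0,0.097,1],[-0.173,0.172,0,0.097,1]]'
python3 -m inch '[[0,0,0,0,1],[0,0,0,0,1]]')
python3 -c "
from h import *
g=np.load('grasp.npy'); go(g[0],g[1],g[2],g[5])"
```

```text
w3 [(np.int64(242), np.int64(329)), (np.int64(244), np.int64(326)), (np.int64(247), np.int64(322)), (np.int64(251), np.int64(317))]
195 [398.81025641 160.63076923]
190 [398.98421053 407.93684211]
w7 [(np.int64(242), np.int64(329)), (np.int64(244), np.int64(325)), (np.int64(247), np.int64(322)), (np.int64(251), np.int64(317))]
193 [398.75129534 160.72020725]
189 [399.0952381  407.98412698]
time_s: 21.2
position: [0.6184, 0.1446, 0.1152]
tool_rot: [-3.14, -0.003, 3.112]
force: [0.5, -1.2, -4.2]
finger_gap: 0.287
time_s: 21.4
position: [0.6187, 0.1441, 0.1168]
tool_rot: [-3.14, -0.001, 3.111]
force: [0.1, -0.3, -4.2]
finger_gap: 0.29
t 21.4 pos [0.6187 0.1441 0.1168] rpy [-3.1404e+00 -1.3000e-03  3.1106e+00] F [ 0.1 -0.3 -4.2] | shift [-0.0014  0.0017  0.0878] turn -0.002
```

```bash
(python3 -m inch '[[-0.001,0.0015,0.02,-0.002,1],[-0.001,0.0015,0.045,-0.002,1],[-0.001,0.0015,0.065,-0.002,1],[-0.001,0.0015,0.078,-0.002,1],[-0.001,0.0015,0.082,-0.002,1],[-0.001,0.0015,0.084,-0.002,1],[-0.001,0.0015,0.084,-0.002,1],[-0.001,0.0015,0.084,-0.002,1]]'
python3 -m inch '[[0,0,0.001,0,1],[0,0,0.002,0,1],[0,0,0.002,0,1],[0,0,0.002,0,1]]')
python3 -c "
from h import *
g=np.load('grasp.npy'); print(go(g[0],g[1],g[2],g[5])['ft_torque'])"
```

```text
time_s: 22.2
position: [0.6212, 0.1477, 0.0344]
tool_rot: [3.141, 0.002, 3.115]
force: [0.1, 0.2, -3.3]
finger_gap: 0.287
time_s: 22.6
position: [0.6204, 0.1476, 0.0314]
tool_rot: [3.142, 0.0, 3.115]
force: [-0.2, -0.2, -3.7]
finger_gap: 0.29
t 22.6 pos [0.6204 0.1476 0.0314] rpy [3.1416 0.     3.1148] F [-0.2 -0.2 -3.7] | shift [ 0.0003 -0.0019  0.0024] turn 0.002
[ 0.02418275  0.13644649 -0.00903567]
```

```bash
(python3 -m inch '[[0,-0.002,0.0005,0.002,1],[0,-0.002,0.001,0.002,1],[0,-0.002,0.0015,0.002,1],[0,-0.002,0.0015,0.002,1]]'
python3 -m inch '[[0,0,0.0005,0,1],[0,0,0.0005,0,1],[0,0,0.0005,0,1]]')
python3 -c "
from h import *
g=np.load('grasp.npy'); print(go(g[0],g[1],g[2],g[5])['ft_torque'])"
```

```text
time_s: 23.0
position: [0.6203, 0.1455, 0.0298]
tool_rot: [-3.142, -0.0, 3.113]
force: [0.2, -0.1, -4.1]
finger_gap: 0.291
time_s: 23.3
position: [0.6203, 0.1456, 0.0294]
tool_rot: [3.142, 0.0, 3.113]
force: [-0.6, -0.5, -4.6]
finger_gap: 0.29
t 23.3 pos [0.6203 0.1456 0.0294] rpy [3.1416e+00 1.0000e-04 3.1129e+00] F [-0.6 -0.5 -4.6] | shift [0.0003 0.0001 0.0004] turn -0.0
[ 0.06912206  0.05418002 -0.03488284]
```

```bash
(python3 -m inch '[[0,0,0.0005,0,1],[0,0,0.0005,0,1],[0,0,0.0005,0,1]]'
python3 -m inch '[[0,0,0.0005,0,1],[0,0,0.0005,0,1],[0,0,0.0005,0,1]]')|grep -E "pos|force"
python3 -c "
from h import *
g=np.load('grasp.npy'); print(go(g[0],g[1],g[2],g[5])['ft_torque'])"
```

```text
position: [0.6204, 0.1455, 0.0291]
force: [-1.6, -0.5, -0.9]
position: [0.6204, 0.1456, 0.0291]
force: [-4.2, -0.8, 5.9]
t 23.9 pos [0.6204 0.1456 0.0291] rpy [3.1414e+00 2.0000e-04 3.1129e+00] F [-4.2 -0.8  5.9] | shift [0.0004 0.0001 0.    ] turn -0.0
[-0.15788376  0.76278702  0.0274584 ]
```

Seated, same height and load as at the grasp. Releasing gently.

```bash
(python3 -m inch '[[0,0,-0.0005,0,0.68],[0,0,-0.0005,0,0.6],[0,0,-0.0005,0,0.4],[0,0,-0.0005,0,0],[0,0,-0.0005,0,0],[0,0,-0.0005,0,0],[0,0,-0.0005,0,0]]' 20
python3 -m inch '[[0,0,-0.02,0,0],[0,0,-0.06,0,0],[0,0,-0.11,0,0],[0,0,-0.16,0,0],[0.05,0,-0.20,0,0],[0.1,0,-0.2,0,0],[0.15,0,-0.2,0,0],[0.15,0,-0.2,0,0]]')
python3 - <<'E'
from h import *
import cv2
t=ctrl.get_image("top")[:,:,::-1]; cv2.imwrite("pics/top9.png",t)
o=cv2.imread("pics/top0.png")
d=cv2.absdiff(t,o).max(2)[125:375,15:525]; print("diff px",(d>40).sum())
f=lambda i:np.hstack([cv2.resize(i[185:290,175:255],(305,400),interpolation=cv2.INTER_CUBIC),cv2.resize(i[195:285,297:412],(490,383),interpolation=cv2.INTER_CUBIC)[:400] if 0 else cv2.resize(i[190:290,290:412],(488,400),interpolation=cv2.INTER_CUBIC)])
n=f(np.ascontiguousarray(t)); n=np.vstack([n,cv2.resize(f(o),(396,200))[:, :].repeat(1,0) if 0 else np.pad(cv2.resize(f(o),(396,199)),((0,0),(0,n.shape[1]-396),(0,0)))])
cv2.imwrite("pics/c9.png",n); print(n.shape)
E
```

```text
time_s: 24.6
position: [0.6204, 0.1455, 0.0289]
tool_rot: [-3.142, 0.0, 3.113]
force: [0.1, -0.7, 0.7]
finger_gap: 0.997
time_s: 25.4
position: [0.465, 0.1498, 0.2287]
tool_rot: [-3.141, -0.004, 3.115]
force: [0.6, 0.7, -0.3]
finger_gap: 1.0
diff px 10154
(599, 793, 3)
```

View pics/c9.png

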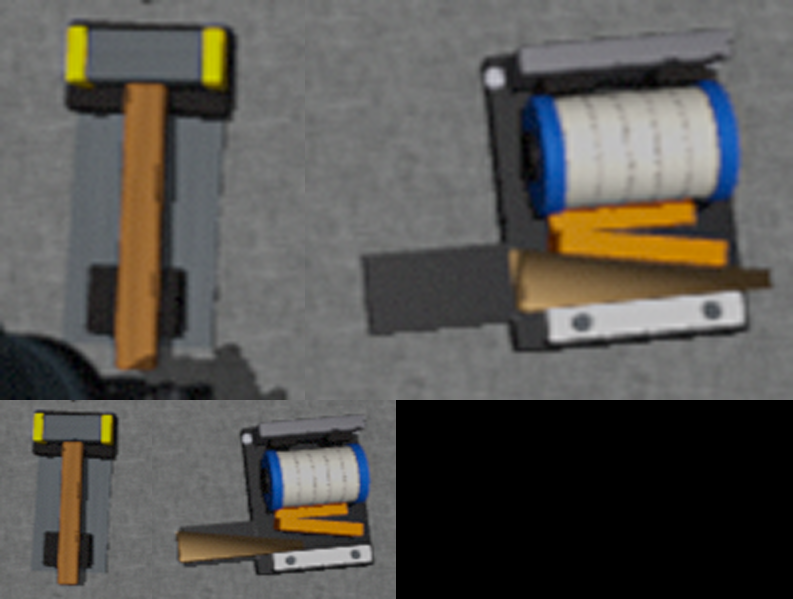

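The hammer lies on both blocks as before, the wedge is home, and saddle and filter have moved up to the end stop. Handing in.

```bash
python3 -m inch '[[0,0,0,0,0],[0,0,0,0,0]]'; python3 -c "
from cell import ctrl
print(ctrl.hand_in())"
```

```text
time_s: 25.65
position: [0.472, 0.1498, 0.2292]
tool_rot: [3.141, 0.001, 3.112]
force: [-0.0, 0.6, 0.4]
finger_gap: 0.998
the job is handed in; nothing more can be done
None
```

The wedge is driven home, the hammer is back on its rest, and the job was handed in at about 25.7 s of the 64 s allowed.

- **Driving:** I drove the wedge mostly with slow, short pushes of the hammer face in 1–6 mm steps, not separate swings. It slid freely for about 80 mm, then the push rose to about 8.6 N, and it stopped dead after roughly 100 mm of travel.
- **Force:** the highest reading was 15.7 N, against the 25 N at which the wood splits. Force was read only at the end of each move, so a brief peak between readings would not show.
- **Tightness:** after backing off, one tap to nearly the same spot (within 0.1 mm) gave 15.1 N, so the wedge had stayed locked.
- **Hammer:** it did not slip in the jaws. I set it down within 0.5 mm of where I picked it up, and the upward load on touching down (5.9 N) was close to that at the grasp (6.7 N).
- **Last picture:** the top view shows the hammer on both blocks as before, the saddle and filter moved towards the end stop, and the butt standing out past the fence. I judged the saddle's travel from this view and from the dead stop, and did not measure it in millimetres.
- **Bystanders:** I did not check the jugs, can and carton one by one at the end. A before-and-after picture comparison told nothing because the arm was in view. The arm worked only around the hammer and cradle and carried everything above their height.

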